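# Load the analyser's reagent tray with a hooked rod

## Task

The analyser's reagent tray is home under its ledge, where only the hooked rod can reach: catch the tray's hidden pull eye with the hook, pull the tray all the way out, and lay the rod aside. Stand every amber jar on the mat upright in a well of the tray, one to a well, gripping the thin glass gently, with a grip force of no more than 40 N and setting it down, never dropping it; then use the rod again to push the loaded tray fully home, and put the rod back in its rest, hook end the way it was. Do not disturb the slide box, beaker or dishes.

Things in the scene. Friction and masses are not known exactly. Their poses are not given: they have to be found in the camera images.
- analyser: fixed white analyser, 320 wide, 252 deep, 182 mm high. Origin on the bench under the middle of its ledge's front edge; x into the machine, z up. Ledge 82 to 94 mm above the bench, x = 0 to 62 mm; tall housing from x = 62. Blue stripe on the ledge along y = 0, above the hidden eye. 20 mm cheeks at the ends (|y| 140 to 160) carry the ledge; the gap between them is open in front
- tray (a joint): grey tray on a slide under the ledge, in m: 0 = fully home, 0.15 = fully out at its stop; comes out along the analyser's -x, takes about 3 N, stays where left. 246 mm wide; front wall's outer face 50 mm behind the ledge's edge when home, its top 26 mm above the bench; floor 10 mm above the bench, 6 mm well walls 16 mm above the floor
- eye (a point): centre of the steel pull eye at the middle of the tray's front: a flat level loop of 5 mm wire, 20 mm above the bench, opening 24 mm along the travel (outer bar to tray wall) and 24 mm wide. Tray home: 38 mm behind the ledge's edge, hidden under the ledge; moves with the tray
- well0 (a point): centre of the floor of tray well 1 of four, in a row along the analyser's y at y = 90 mm, 43 mm behind the eye's centre; 54 mm square, blue disc on its floor, takes one jar; moves with the tray
- well1 (a point): centre of the floor of tray well 2 of four, in a row along the analyser's y at y = 30 mm, 43 mm behind the eye's centre; 54 mm square, blue disc on its floor, takes one jar; moves with the tray
- well2 (a point): centre of the floor of tray well 3 of four, in a row along the analyser's y at y = -30 mm, 43 mm behind the eye's centre; 54 mm square, blue disc on its floor, takes one jar; moves with the tray
- well3 (a point): centre of the floor of tray well 4 of four, in a row along the analyser's y at y = -90 mm, 43 mm behind the eye's centre; 54 mm square, blue disc on its floor, takes one jar; moves with the tray
- rest: fixed rest: blue base 110 x 70 x 8 mm, two white forked posts at x = -43 and +43 mm; fork floors 34 mm above the bench, gap 26 mm between cheeks 12 mm high. Origin in the middle of its underside. The rod's handle lies in the forks along x, hook end towards +x, hook hanging down beyond the post
- rod: loose hooked rod, 110 g: orange handle 120 (x) x 16 (y) x 20 mm (z), flat sided, with a 7 mm steel shaft from its +x end, bent down into a hook. Origin in the middle of the handle's underside; handle axis and shaft 10 mm above it. Hook leg 7 mm thick at x = +125 mm, tip 16 mm below the origin. Balance point about 12 mm ahead of the handle's middle
- hook (a point): lowest point of the rod's downward hook leg
- mat: fixed green mat 220 x 220 x 3 mm on which the jars stand; origin in the middle of its underside
- jar0: loose thin-glass reagent jar, amber, 44 mm diameter and 44 mm high with a white lid 41 mm wide and 12 mm high on top (56 mm in all), about 100 g (70 to 140); origin at the centre of its underside, z towards the cap. Two to four jars are present in a run. A grip of more than 40 N (on each finger) breaks the glass
- jar1: loose thin-glass reagent jar, amber, 44 mm diameter and 44 mm high with a white lid 41 mm wide and 12 mm high on top (56 mm in all), about 100 g (70 to 140); origin at the centre of its underside, z towards the cap. Two to four jars are present in a run. A grip of more than 40 N (on each finger) breaks the glass
- jar2: loose thin-glass reagent jar, amber, 44 mm diameter and 44 mm high with a white lid 41 mm wide and 12 mm high on top (56 mm in all), about 100 g (70 to 140); origin at the centre of its underside, z towards the cap. Two to four jars are present in a run. A grip of more than 40 N (on each finger) breaks the glass
- jar3: loose thin-glass reagent jar, amber, 44 mm diameter and 44 mm high with a white lid 41 mm wide and 12 mm high on top (56 mm in all), about 100 g (70 to 140); origin at the centre of its underside, z towards the cap. Two to four jars are present in a run. A grip of more than 40 N (on each finger) breaks the glass
- slide_box: loose blue microscope slide box 110 x 85 x 32 mm, a bystander; origin at the centre of its underside
- beaker: loose glass beaker 70 mm wide, 85 mm high, a bystander; origin at the centre of its underside
- dishes: loose stack of three clear dishes, 90 mm wide, 44 mm high, a bystander; origin at the centre of its underside
There are look-alikes about, which are no part of the job. What is shaped like the jar0 but pink is not meant.

How it is judged:
By the outcome, as a careful person would: the job done as asked, in the order asked, and still so for the second after the job is handed in, with the robot touching nothing.
Of jar0, jar1, jar2, jar3 only 2 to 4 are there at a start; the rules pass over those that are not, and their reading is None.
At some moment in a run one of jar0, jar1, jar2, jar3 may be knocked a few centimetres aside while the robot is not near it.
It also fails if it takes over 210 s, if anything falls off the work surface, if the arm or the gripper's body presses on something with over 40 N, if the wrist force passes 120 N, or if a joint passes its speed limit or range.

## Robot

A 6-joint arm with a two-finger parallel gripper is mounted at the origin on the work surface. World frame = base frame: x ahead of the robot, y to its left, z up, the work surface at z = 0. Lengths are in m, angles in rad, forces in N, time in s.
With the tool pointing down it reaches from about 0.325 to 0.775 m from the base axis. Payload 5.5 kg.
Tool frame: the origin (TCP) lies between the finger pads; the fingertips stand 25 mm ahead of it and the grasp point (between the pads) lies 6 mm ahead of it; z points along the fingers, y is the line along which they close (so a half turn about z gives the same grasp; the last joint's range is limited). The gripper opens to 88 mm and grips with 3 to 60 N. Pads are 20 mm wide; open, the fingers measure 115 mm over their backs; the gripper's body (75 mm by 178 mm) begins 61 mm behind the grasp point.
Start: joints at [-1.275, 0.091, 1.231, -0, 1.82, -0.057], TCP at [0.207, -0.563, 0.248] pointing down, gripper open.
Joint ranges: [-2.87, 2.87], [-0.86, 2.18], [0.17, 2.46], [-1.51, 4.65], [0.06, 2.69], [-2.65, 2.65]. Speed limits (rad/s): [2.57, 2.57, 3.01, 3.14, 3.14, 3.14].

## Interface

Orientations are given as a rotation vector (axis times angle).
In Python, from cell import * gives the robot as it stands.
- The arm moves only by the tool step_arm, never from a script. Its arguments are lists of equal length, an entry for each row: "fingers": the opening, from 0 (shut) to 1 (fully open); "dp": the shift along the tool's x, y, z in mm, a list of three; "twist": the turn, a rotation vector about the tool's x, y, z in rad, a list of three. A call has 1 to 20 rows; each row is the pose to reach, as a shift and turn from the pose commanded when the call began, along the tool's axes at that moment; what a row does not reach only later rows make up. A row lasts 1/10 s, in which the tool goes at most 50 mm and 8.59 degrees, less where a joint would pass 70% of its speed; a pose out of reach is approached as far as the arm can. A call with a gripper value outside its range is refused whole. The fingers move at their own pace and stop on an object; "newtons" is the grip in N (left out, the last holds). Time passes only in rows, so rows that repeat a pose let the fingers close. It gives the time, the measured TCP pose, the force, the opening and the grip force at its end, in the units of the state.
- read_state(): the state, without advancing time (a new reading comes with each control period).
- camera(name): name is "scene" or "top" or "wrist"; returns a dict with "frame" (420x560x3 uint8, red, green, blue), "fov_y" (degrees; the focal length in pixels is half the picture's height over the tangent of half this angle, whatever the lens; pixels are square), "cx", "cy" (the principal point, pixels), "R" (3x3) and "t" (3): a world point X has camera coordinates R X + t; the wrist camera has in their place "T_tool_cam" (4x4, takes a point from camera to tool coordinates, whose origin is the TCP and whose axes are the flange's). Camera axes: x right, y down, z forward; pixel columns grow to the right and rows downward; lengths in m; the calibration is good to about 2 mm. The wrist camera is an equidistant fisheye: a pixel r from the principal point sees the ray r / f radians off the axis. A picture is of the moment at which its call begins: read the wrist's pose just before it. There is no depth.
- job_done(): hands the job in; it is judged then, once.
The state is a dict: "t": time; "qpos": joint angles; "qvel": joint speeds; "joint_efforts": joint torques, N m; "ee_pos": TCP position; "orientation": TCP orientation; "force": force on the tool from outside, world axes, zero at the start; "wrist_torque": the same for the moment, N m; "width": finger opening in m; "grasp_force": force on a finger pad.
Only numpy, scipy, OpenCV 4.12 (cv2) and the standard library are available. Lean on these libraries where they do the work, as an engineer would, in place of code of your own. Each camera call takes 0.05 s, during which the arm holds its last target. There are 200 camera calls.

## Working session

There is one attempt and no reset: what is moved stays moved. The work goes in short steps, Python scripts to look and compute and a tool call to move; the robot and the scene stay as the last step left them, time stands still between calls to the robot, and variables do not carry over. Pictures are saved under pics/ and viewed, at most 15 in all, crops included, and the job is handed in when it is done.

Besides the shell and the picture viewer there is one more tool, called after ">>>" by a JSON object that holds its "op" and its "data". step_arm: Moves the arm, as the interface text tells. Its arguments: {"type":"object","properties":{"fingers":{"type":"array","items":{"type":"number"}},"dp":{"type":"array","items":{"type":"array","items":{"type":"number"}}},"twist":{"type":"array","items":{"type":"array","items":{"type":"number"}}},"newtons":{"type":"number"}},"required":["fingers","dp","twist"]}

```bash
ls; mkdir -p pics; python3 - <<'E'
from cell import *
import cv2,numpy as np
s=read_state(); print({k:np.round(v,4).tolist() for k,v in s.items()})
for n in ("top","scene"):
    c=camera(n); cv2.imwrite(f"pics/{n}0.png",cv2.cvtColor(c["frame"],cv2.COLOR_RGB2BGR))
    print(n,c["fov_y"],c["cx"],c["cy"],np.round(c["R"],4).tolist(),np.round(c["t"],4).tolist())
E
```

```text
pics
{'t': 0.0, 'qpos': [-1.2747, 0.0918, 1.2319, -0.0, 1.8198, -0.0567], 'qvel': [-0.0024, -0.0019, 0.0005, 0.0007, 0.0006, -0.0014], 'joint_efforts': [-0.0019, -44.6455, -40.6453, 0.0695, 0.0291, -0.0001], 'ee_pos': [0.2072, -0.5628, 0.2465], 'orientation': [-3.091, -0.551, 0.0004], 'force': [-0.2184, -0.7311, -0.2187], 'wrist_torque': [0.0188, -0.0053, -0.034], 'grasp_force': 0.0, 'width': 0.0876}
top 47.674862558136724 277.4168402935481 199.8920147376557 [[-0.0269, -0.9995, 0.0188], [-0.9897, 0.0239, -0.1415], [0.141, -0.0224, -0.9898]] [-0.0179, 0.5478, 1.0574]
scene 48.36528645909186 275.6151336001787 208.21917627528052 [[-0.9816, -0.1912, -0.0031], [-0.1733, 0.8966, -0.4075], [0.0807, -0.3994, -0.9132]] [0.5408, 0.1465, 1.1476]
```

View pics/top0.png

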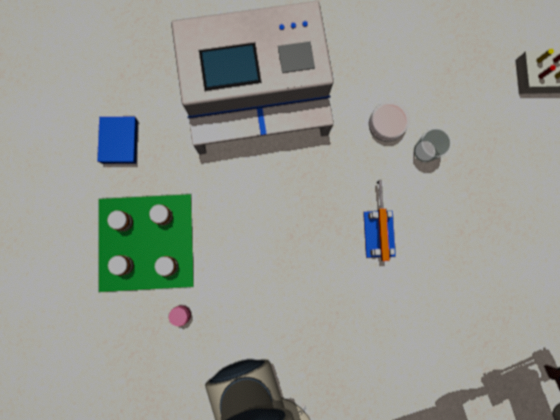

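View pics/scene0.png

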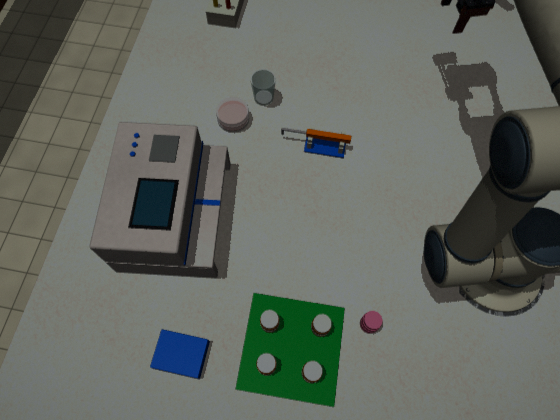

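Top view: four white-lidded jars on the mat at about (119,220), (160,214), (119,266) and (165,267). The pink look-alike is at (179,316), the rod at (385,235) on its rest, the stripe front at about (264,134), the dishes at (389,122), the beaker at (433,145) and the slide box at (118,140). I choose the four jars on the mat and will check their amber bodies in a crop.

```bash
cat > h.py <<'E'
from cell import *
import cv2,numpy as np
from scipy.spatial.transform import Rotation as Ro
def foc(c): return c["frame"].shape[0]/2/np.tan(np.radians(c["fov_y"]/2))
def ray(c,uv,s=None):
    f=foc(c); x=(uv[0]-c["cx"])/f; y=(uv[1]-c["cy"])/f
    if "R" in c: d=c["R"].T@np.array([x,y,1]); return -c["R"].T@c["t"],d
    r=np.hypot(x,y)+1e-12; d=np.array([x/r*np.sin(r),y/r*np.sin(r),np.cos(r)])
    T=c["T_tool_cam"]; A=Ro.from_rotvec(s["orientation"]).as_matrix()
    return A@T[:3,3]+s["ee_pos"], A@T[:3,:3]@d
def bp(c,uv,z,s=None):
    o,d=ray(c,uv,s); return o+d*(z-o[2])/d[2]
def proj(c,X,s=None):
    f=foc(c)
    if "R" in c: p=c["R"]@np.array(X)+c["t"]; return np.array([p[0]/p[2]*f+c["cx"],p[1]/p[2]*f+c["cy"]])
    A=Ro.from_rotvec(s["orientation"]).as_matrix(); T=c["T_tool_cam"]
    p=T[:3,:3].T@(A.T@(np.array(X)-s["ee_pos"])-T[:3,3]); r=np.hypot(p[0],p[1]); th=np.arctan2(r,p[2])
    return np.array([p[0]/r*th*f+c["cx"],p[1]/r*th*f+c["cy"]])
def totool(X,s):  # world point -> tool coordinates mm
    return 1000*Ro.from_rotvec(s["orientation"]).as_matrix().T@(np.array(X)-s["ee_pos"])
def save(n,im): cv2.imwrite("pics/"+n,cv2.cvtColor(im,cv2.COLOR_RGB2BGR))
def blobs(m,amin=30):
    n,l,st,ce=cv2.connectedComponentsWithStats(m.astype(np.uint8)); return [(ce[i],st[i],l==i) for i in range(1,n) if st[i,4]>=amin]
E
python3 - <<'E'
from h import *
c=camera("top"); f=c["frame"]; save("t1full.png",f)
hsv=cv2.cvtColor(f,cv2.COLOR_RGB2HSV); H,S,V=[hsv[...,i].astype(int) for i in range(3)]
m=(H>5)&(H<20)&(S>180)&(V>120); m[:,:300]=0; m[:,450:]=0
for ce,st,l in blobs(m):
    r=cv2.minAreaRect(np.argwhere(l)[:,::-1].astype(np.float32)); b=cv2.boxPoints(r)
    print("orange",st,r,[bp(c,p,.05).round(3).tolist() for p in b],bp(c,r[0],.054))
w=(S<60)&(V>140); w[:195]=0; w[295:]=0; w[:,:98]=0; w[:,192:]=0
for ce,st,l in blobs(w): print("lid",ce,st,bp(c,ce,.059).round(4))
g=(H>50)&(H<75)&(S>150)
for ce,st,l in blobs(g,500):
    print("mat",[bp(c,p,.003).round(3).tolist() for p in cv2.boxPoints(cv2.minAreaRect(np.argwhere(l)[:,::-1].astype(np.float32)))])
b=(H>105)&(H<125)&(S>150)&(V>60)
for ce,st,l in blobs(b,20):
    p=np.argwhere(l)[:,::-1]; print("blue",ce,st,bp(c,ce,.008).round(3),bp(c,ce,.094).round(3))
    if 240<ce[0]<280 and st[3]>15:
        v=cv2.fitLine(p.astype(np.float32),2,0,.01,.01).ravel(); 
        e1=v[2:]+v[:2]*(p[:,1].max()+.5-v[3])/v[1]; e0=v[2:]+v[:2]*(p[:,1].min()-v[3])/v[1]; print("stripe",e0,e1,bp(c,e0,.094),bp(c,e1,.094))
a=np.hstack([cv2.resize(f[105:165,180:345],None,fx=4,fy=4)[:, :660]]); k=cv2.resize(f[190:295,95:200],(300,300)); q=cv2.resize(f[170:275,355:420],(186,300))
o=np.zeros((550,660,3),np.uint8); o[:240]=a; o[245:545,:300]=k; o[245:545,320:506]=q
save("crop1.png",o)
E
```

```text
orange [380 209   9  52 319] ((383.9107666015625, 234.3938446044922), (51.14336013793945, 6.545462608337402), 86.8201675415039) [[0.519, -0.264, 0.05], [0.519, -0.279, 0.05], [0.403, -0.278, 0.05], [0.403, -0.264, 0.05]] [ 0.46047481 -0.27025033  0.054     ]
lid [121.15267176 195.76335878] [ 98 195  62   5 131] [0.5623 0.3204 0.059 ]
lid [157.94605809 213.09128631] [150 205  17  17 241] [0.5209 0.2376 0.059 ]
lid [116.05394191 219.22406639] [108 211  18  17 241] [0.5094 0.3307 0.059 ]
lid [116.55335968 264.71936759] [108 256  18  18 253] [0.4084 0.3275 0.059 ]
lid [163.41153846 265.60769231] [155 257  18  18 260] [0.4037 0.2246 0.059 ]
lid [152.81441048 291.81441048] [ 98 287  94   8 458] [0.3474 0.2473 0.059 ]
mat [[0.568, 0.397, 0.003], [0.57, 0.175, 0.003], [0.352, 0.168, 0.003], [0.351, 0.384, 0.003]]
blue [261.19685039 121.03937008] [257 108   9  27 127] [0.746 0.002 0.008] [0.719 0.001 0.094]
stripe [259.18032425 108.        ] [263.27850031 134.5       ] [0.74926514 0.00479729 0.094     ] [ 0.68761686 -0.00302971  0.094     ]
blue [116.50943396 139.24710895] [  98  117   38   46 1643] [0.708 0.35  0.008] [0.684 0.322 0.094]
blue [371.07692308 234.15592516] [364 212  16  45 481] [ 0.465 -0.251  0.008] [ 0.459 -0.232  0.094]
blue [390.63758389 232.42281879] [388 217   7  31 149] [ 0.468 -0.298  0.008] [ 0.462 -0.275  0.094]
```

View pics/crop1.png

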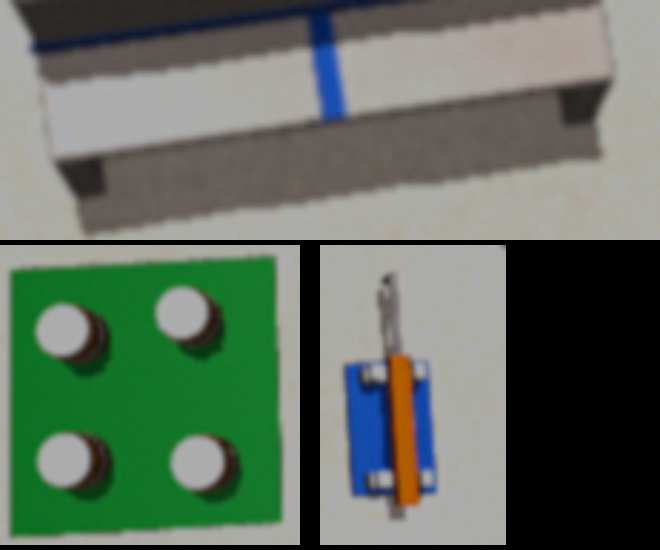

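The crop shows dark amber bodies under all four white lids on the mat, the blue stripe's front end at the ledge edge, and the rod's hook pointing +x. I'll move above the rod for a close look.

>>> {"op": "step_arm", "data": {"fingers": [1,1,1,1,1,1,1,1,1,1,1,1], "dp": [[340,-187,0],[340,-187,0],[340,-187,0],[340,-187,0],[340,-187,0],[340,-187,0],[340,-187,0],[340,-187,0],[340,-187,0],[340,-187,0],[340,-187,0],[340,-187,0]], "twist": [[0,0,0.353],[0,0,0.353],[0,0,0.353],[0,0,0.353],[0,0,0.353],[0,0,0.353],[0,0,0.353],[0,0,0.353],[0,0,0.353],[0,0,0.353],[0,0,0.353],[0,0,0.353]], "newtons": 30}}

```text
t: 1.35
ee_pos: [0.4609, -0.2713, 0.2476]
orientation: [3.141, -0.004, -0.0]
force: [0.9, -0.6, -0.2]
width: 0.0878
grasp_force: 0.0
```

```bash
cat >> h.py <<'E'
def orange(c,s,z):
    f=c["frame"]; hsv=cv2.cvtColor(f,cv2.COLOR_RGB2HSV); H,S,V=[hsv[...,i].astype(int) for i in range(3)]
    m=(H>5)&(H<20)&(S>180)&(V>100)
    ce,st,l=max(blobs(m),key=lambda b:b[1][4])
    P=np.array([bp(c,p,z,s)[:2] for p in np.argwhere(l)[:,::-1]])
    r=cv2.minAreaRect((P*1000).astype(np.float32)); print("orange mm",r,cv2.boxPoints(r).round(1).tolist(),st); return r
def st():
    s=read_state(); print("t",round(s["t"],2),"p",(1000*np.array(s["ee_pos"])).round(1),"yaw",np.round(np.degrees(np.arctan2(*Ro.from_rotvec(s["orientation"]).as_matrix()[[1,0],0])),2),"F",np.round(s["force"],1),"w",round(s["width"],4),"g",np.round(s["grasp_force"],1)); return s
E
python3 - <<'E'
from h import *
s=st(); c=camera("wrist"); save("w1.png",c["frame"]); print(c["T_tool_cam"],c["fov_y"])
orange(c,s,.054)
E
```

```text
t 1.35 p [ 460.9 -271.3  247.6] yaw -0.13 F [ 0.9 -0.6 -0.2] w 0.0878 g 0.0
[[-1.02007760e-03 -9.65771133e-01 -2.59393673e-01  7.05894807e-02]
 [ 9.99999193e-01 -1.18144057e-03  4.66181076e-04  4.03790756e-04]
 [-7.56682435e-04 -2.59392988e-01  9.65771559e-01 -1.37265450e-01]
 [ 0.00000000e+00  0.00000000e+00  0.00000000e+00  1.00000000e+00]] 65.70646984690485Traceback (most recent call last):
  File "<stdin>", line 3, in <module>
  File "h.py", line 27, in orange
    ce,st,l=max(blobs(m),key=lambda b:b[1][4])
            ~~~^^^^^^^^^^^^^^^^^^^^^^^^^^^^^^^
ValueError: max() iterable argument is empty
```

View pics/w1.png

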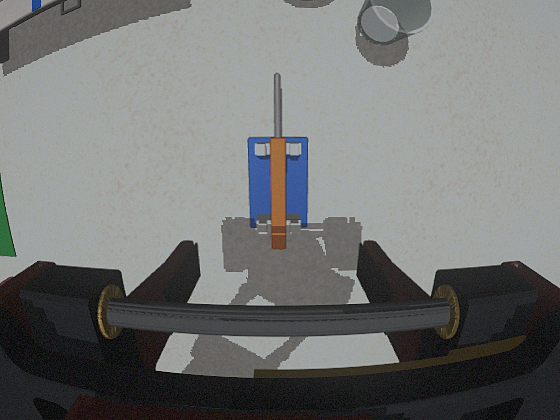

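Wrist view: the handle runs from (278,138) to (279,248), the hook end is at (277,76), and the rod lies parallel to the rest. I'll measure it with looser thresholds.

```bash
sed -i 's/m=(H>5)&(H<20)&(S>180)&(V>100)/m=(H>5)\&(H<20)\&(S>130)\&(V>80); m[255:]=0/' h.py
python3 - <<'E'
from h import *
s=st(); c=camera("wrist"); f=c["frame"]; orange(c,s,.054)
hsv=cv2.cvtColor(f,cv2.COLOR_RGB2HSV); H,S,V=[hsv[...,i].astype(int) for i in range(3)]
b=(H>100)&(H<125)&(S>130); b[:,:240]=0;b[:130]=0
P=np.array([bp(c,p,.008,s)[:2]*1000 for p in np.argwhere(b)[:,::-1]],np.float32); print("rest",cv2.minAreaRect(P),cv2.boxPoints(cv2.minAreaRect(P)).round(1).tolist())
print("hook",bp(c,(277,76),.044,s))
E
```

```text
t 1.4 p [ 461.  -271.3  247.6] yaw -0.14 F [-0.6 -0.8 -0.4] w 0.0877 g 0.0
orange mm ((460.6042785644531, -271.7721862792969), (118.20187377929688, 15.220233917236328), 0.4296923577785492) [[401.3999938964844, -264.6000061035156], [401.6000061035156, -279.79998779296875], [519.7999877929688, -278.8999938964844], [519.5999755859375, -263.70001220703125]] [ 270  138   16  111 1607]
rest ((229.81578063964844, -536.7261962890625), (721.1005249023438, 447.9363708496094), 75.87863159179688) [[-75.4000015258789, -831.7000122070312], [359.1000061035156, -941.0], [535.0, -241.6999969482422], [100.5999984741211, -132.39999389648438]]
hook [ 0.58467681 -0.27127052  0.044     ]
```

>>> {"op": "step_arm", "data": {"fingers": [1,1,1,1,1,1,1,1,0,0,0,0,0,0,0,0,0,0], "dp": [[11,0,50],[11,0,100],[11,0,140],[11,0,170],[11,0,190],[11,0,195],[11,0,195],[11,0,195],[11,0,195],[11,0,195],[11,0,195],[11,0,195],[11,0,195],[11,0,195],[11,0,195],[11,0,195],[11,0,195],[11,0,195]], "twist": [[0,0,0],[0,0,0],[0,0,0],[0,0,0],[0,0,0],[0,0,0],[0,0,0],[0,0,0],[0,0,0],[0,0,0],[0,0,0],[0,0,0],[0,0,0],[0,0,0],[0,0,0],[0,0,0],[0,0,0],[0,0,0]], "newtons": 60}}

```text
t: 3.25
ee_pos: [0.4727, -0.2701, 0.0526]
orientation: [3.142, -0.0, -0.0]
force: [-0.3, 0.2, -0.3]
width: 0.0155
grasp_force: 60.0
```

>>> {"op": "step_arm", "data": {"fingers": [0,0,0,0,0,0,0,0,0,0,0,0,0,0,0,0], "dp": [[0,0,-20],[0,0,-50],[0,0,-90],[0,0,-130],[0,0,-148],[-10,-45,-148],[-22,-90,-148],[-22,-135,-148],[-22,-180,-148],[-22,-220,-148],[-22,-240,-148],[-22,-250,-148],[-22,-250,-148],[-22,-250,-148],[-22,-250,-148],[-22,-250,-148]], "twist": [[0,0,0],[0,0,0],[0,0,0],[0,0,0],[0,0,0],[0,0,0],[0,0,-0.06],[0,0,-0.122],[0,0,-0.122],[0,0,-0.122],[0,0,-0.122],[0,0,-0.122],[0,0,-0.122],[0,0,-0.122],[0,0,-0.122],[0,0,-0.122]]}}

```text
t: 4.85
ee_pos: [0.4509, -0.0211, 0.2005]
orientation: [3.136, 0.188, -0.0]
force: [-0.5, 0.0, -0.9]
width: 0.0154
grasp_force: 60.0
```

```bash
python3 - <<'E'
from h import *
s=st(); c=camera("wrist"); save("w2.png",c["frame"])
f=cv2.imread("pics/t1full.png"); t=camera("top")
hsv=cv2.cvtColor(f,cv2.COLOR_BGR2HSV); g=cv2.cvtColor(f,cv2.COLOR_BGR2GRAY).astype(float)
# ledge front top edge: strongest downward bright->dark
P=[]
for u in range(200,326,3):
    a=g[120:152,u]; d=a[3:]-a[:-3]; i=np.argmin(d); P.append((u,121.5+i))
P=np.array(P,np.float32); v=cv2.fitLine(P,cv2.DIST_HUBER,0,.01,.01).ravel()
a=v[2:]+v[:2]*-60; b=v[2:]+v[:2]*60; A=bp(t,a,.094);B=bp(t,b,.094); print(a,b,A,B,"yaw",np.degrees(np.arctan2(-(A-B)[0],(A-B)[1])))
E
```

```text
t 4.85 p [450.9 -21.1 200.5] yaw 6.88 F [-0.5  0.  -0.9] w 0.0154 g 60.0
[203.656   142.64818] [322.344   124.95182] [0.67180842 0.12980079 0.094     ] [ 0.70685322 -0.13605508  0.094     ] yaw 7.509364480906693
```

View pics/w2.png

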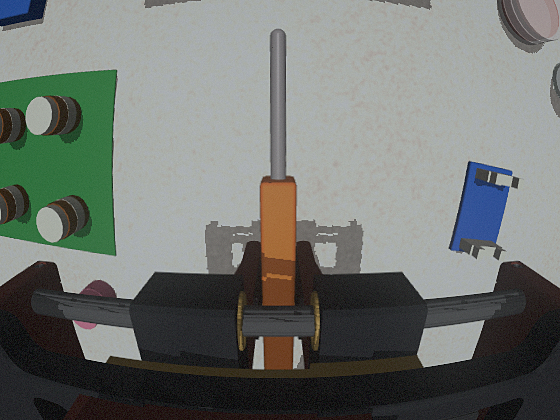

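Wrist view: the rod is held straight along the tool x axis, with the hook end near (278,33). The analyser is out of this view, so the ledge pose comes from the top camera: edge centre about (0.6885, -0.003), yaw 7.5°. I'll go in front of the ledge.

>>> {"op": "step_arm", "data": {"fingers": [0,0,0,0,0,0,0,0], "dp": [[20,3,40],[40,6,80],[60,9,115],[80,12,132],[80,12,132],[80,12,132],[80,12,132],[80,12,132]], "twist": [[0,0,-0.011],[0,0,-0.011],[0,0,-0.011],[0,0,-0.011],[0,0,-0.011],[0,0,-0.011],[0,0,-0.011],[0,0,-0.011]]}}

```text
t: 5.75
ee_pos: [0.5321, -0.0224, 0.0707]
orientation: [3.134, 0.208, 0.005]
force: [-0.6, -0.2, -0.7]
width: 0.0153
grasp_force: 60.0
```

```bash
python3 - <<'E'
from h import *
s=st(); c=camera("top"); d=camera("scene"); X=s["ee_pos"]+Ro.from_rotvec(s["orientation"]).as_matrix()@np.array([.1133,0,.0086])
print(X,proj(c,X),proj(d,X))
save("ts1.png",np.hstack([cv2.resize(c["frame"][100:220,200:330],(390,360)),cv2.resize(d["frame"][140:260,180:310],(390,360))]))
E
```

```text
t 5.75 p [532.1 -22.4  70.7] yaw 7.6 F [-0.6 -0.2 -0.7] w 0.0153 g 60.0
[ 0.64439568 -0.00743437  0.06243044] [265.78035346 156.63662763] [238.66177072 209.31831215]
```

View pics/ts1.png

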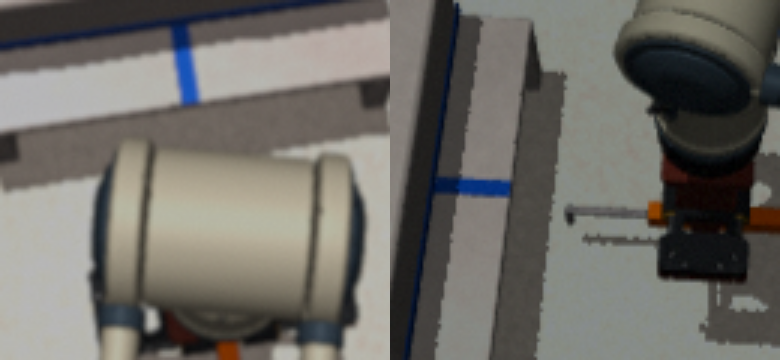

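The scene half shows the hook end at about (239,211), on line with the stripe whose front end is at (220,202.7). I'll compare the stripe position as the scene camera gives it.

```bash
python3 - <<'E'
from h import *
d=camera("scene"); f=d["frame"]; hsv=cv2.cvtColor(f,cv2.COLOR_RGB2HSV); H,S,V=[hsv[...,i].astype(int) for i in range(3)]
b=(H>105)&(H<125)&(S>150)&(V>110); b[:190]=0;b[215:]=0;b[:,:197]=0;b[:,230:]=0
p=np.argwhere(b)[:,::-1]; print(p.min(0),p.max(0))
e=p[p[:,0]>=p[:,0].max()-2].mean(0); w=p[p[:,0]<=p[:,0].min()+2].mean(0); print(e,w,bp(d,e+[1.5,0],.094),bp(d,w-[1.5,0],.094))
print("hook scene at z.0624",bp(d,(239.3,210.5),.0624))
E
```

```text
[203 200] [219 204]
[217.92307692 202.30769231] [204.07142857 201.85714286] [ 0.68822506 -0.00338796  0.094     ] [0.72812414 0.00311419 0.094     ]
hook scene at z.0624 [ 0.64216262 -0.00465846  0.0624    ]
```

>>> {"op": "step_arm", "data": {"fingers": [0,0,0,0,0,0,0,0,0,0,0,0,0,0], "dp": [[20,2,0],[40,2,0],[60,2,0],[75,2,0],[83,2,0],[83,2,0],[83,2,0],[83,2,5],[83,2,10],[83,2,15],[83,2,20],[83,2,25],[83,2,26],[83,2,26]], "twist": [[0,0,0],[0,0,0],[0,0,0],[0,0,0],[0,0,0],[0,0,0],[0,0,0],[0,0,0],[0,0,0],[0,0,0],[0,0,0],[0,0,0],[0,0,0],[0,0,0]]}}

```text
t: 7.3
ee_pos: [0.614, -0.0132, 0.0422]
orientation: [-3.135, -0.208, 0.001]
force: [0.1, 0.8, -1.5]
width: 0.0154
grasp_force: 60.0
```

>>> {"op": "step_arm", "data": {"fingers": [0,0,0,0,0,0,0], "dp": [[-5,0,0],[-10,0,0],[-15,0,0],[-20,0,0],[-25,0,0],[-30,0,0],[-30,0,0]], "twist": [[0,0,0],[0,0,0],[0,0,0],[0,0,0],[0,0,0],[0,0,0],[0,0,0]]}}

```text
t: 8.0
ee_pos: [0.5838, -0.0174, 0.0428]
orientation: [3.135, 0.208, -0.001]
force: [0.7, 0.6, -0.7]
width: 0.0156
grasp_force: 60.0
```

>>> {"op": "step_arm", "data": {"fingers": [0,0,0,0,0], "dp": [[-10,0,0],[-20,0,0],[-30,0,0],[-40,0,0],[-50,0,0]], "twist": [[0,0,0],[0,0,0],[0,0,0],[0,0,0],[0,0,0]]}}

```text
t: 8.5
ee_pos: [0.5341, -0.024, 0.0427]
orientation: [-3.135, -0.208, -0.0]
force: [2.1, 0.9, -0.7]
width: 0.0157
grasp_force: 60.0
```

```bash
python3 - <<'E'
from h import *
s=st(); c=camera("top"); d=camera("scene")
save("ts2.png",np.hstack([cv2.resize(c["frame"][100:220,200:330],(390,360)),cv2.resize(d["frame"][140:260,180:310],(390,360))]))
E
```

```text
t 8.5 p [534.1 -24.   42.7] yaw 7.61 F [ 2.1  0.9 -0.7] w 0.0157 g 60.0
```

View pics/ts2.png

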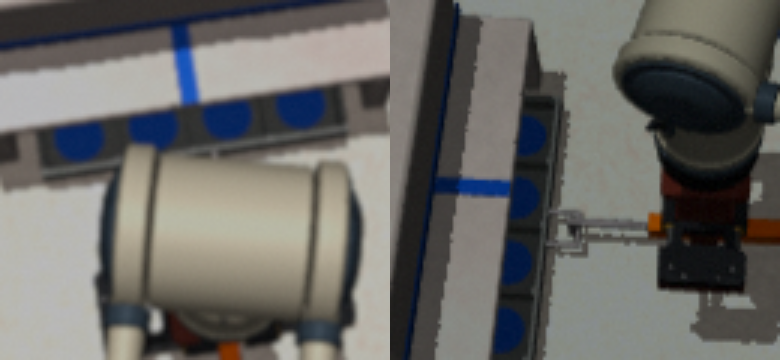

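Both views show the tray coming out with the hook in the eye and all four wells showing at the ledge front. I'll keep pulling.

>>> {"op": "step_arm", "data": {"fingers": [0,0,0,0,0,0,0,0,0,0,0], "dp": [[-15,0,0],[-30,0,0],[-45,0,0],[-60,0,0],[-70,0,0],[-74,0,0],[-76,0,0],[-77,0,0],[-78,0,0],[-79,0,0],[-79,0,0]], "twist": [[0,0,0],[0,0,0],[0,0,0],[0,0,0],[0,0,0],[0,0,0],[0,0,0],[0,0,0],[0,0,0],[0,0,0],[0,0,0]]}}

```text
t: 9.7
ee_pos: [0.4566, -0.0343, 0.0426]
orientation: [-3.135, -0.208, 0.0]
force: [2.4, 0.3, -1.1]
width: 0.0159
grasp_force: 60.0
```

>>> {"op": "step_arm", "data": {"fingers": [0,0,0,0], "dp": [[-1,0,0],[-2,0,0],[-3,0,0],[-3,0,0]], "twist": [[0,0,0],[0,0,0],[0,0,0],[0,0,0]]}}

```text
t: 10.1
ee_pos: [0.4552, -0.0345, 0.0429]
orientation: [-3.134, -0.209, -0.007]
force: [11.2, -0.2, -5.5]
width: 0.0157
grasp_force: 60.0
```

>>> {"op": "step_arm", "data": {"fingers": [0,0,0,0,0,0,0,0,0], "dp": [[5,0,0],[10,0,0],[11,0,0],[11,0,-15],[11,0,-40],[11,0,-80],[11,0,-120],[11,0,-150],[11,0,-150]], "twist": [[0,0,0],[0,0,0],[0,0,0],[0,0,0],[0,0,0],[0,0,0],[0,0,0],[0,0,0],[0,0,0]]}}

```text
t: 11.0
ee_pos: [0.4662, -0.0336, 0.1993]
orientation: [3.132, 0.208, 0.015]
force: [0.6, -0.0, 0.1]
width: 0.0159
grasp_force: 60.0
```

```bash
python3 - <<'E'
from h import *
s=st(); print(totool([.4722,-.2705,.1926],s)); c=camera("wrist"); save("w3.png",c["frame"])
E
```

```text
t 11.0 p [466.2 -33.6 199.3] yaw 7.61 F [ 0.6 -0.   0.1] w 0.0159 g 60.0
[-25.519709   235.60602817   7.08309289]
```

View pics/w3.png

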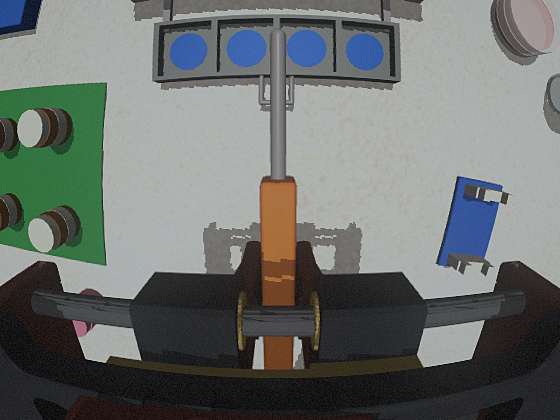

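The view shows the tray fully out with all four blue wells, the hook free above it, and the rest unoccupied at (472,222). I'm taking the rod back to the rest as the safe place to lay it aside.

>>> {"op": "step_arm", "data": {"fingers": [0,0,0,0,0,0,0,0,0,0,0,0], "dp": [[-4,40,0],[-8,80,0],[-12,120,0],[-16,160,0],[-20,200,0],[-24,225,5],[-25.5,235.5,7],[-25.5,235.5,7],[-25.5,235.5,7],[-25.5,235.5,7],[-25.5,235.5,7],[-25.5,235.5,7]], "twist": [[0,0,0.06],[0,0,0.133],[0,0,0.133],[0,0,0.133],[0,0,0.133],[0,0,0.133],[0,0,0.133],[0,0,0.133],[0,0,0.133],[0,0,0.133],[0,0,0.133],[0,0,0.133]]}}

```text
t: 12.25
ee_pos: [0.4707, -0.2693, 0.186]
orientation: [3.141, 0.002, 0.001]
force: [-0.1, -0.5, -1.7]
width: 0.0155
grasp_force: 60.0
```

```bash
python3 - <<'E'
from h import *
s=st(); print(s["orientation"],totool([.4722,-.2705,.0526],s))
E
```

```text
t 12.25 p [ 470.7 -269.3  186. ] yaw 0.06 F [-0.1 -0.5 -1.7] w 0.0155 g 60.0
[3.14133246e+00 1.68586200e-03 8.97973255e-04] [  1.41502209   1.20169985 133.44242408]
```

>>> {"op": "step_arm", "data": {"fingers": [0,0,0,0,0,0,0,0,0,0], "dp": [[1.4,1.2,40],[1.4,1.2,80],[1.4,1.2,100],[1.4,1.2,112],[1.4,1.2,120],[1.4,1.2,125],[1.4,1.2,129],[1.4,1.2,131],[1.4,1.2,132],[1.4,1.2,132]], "twist": [[0,0,0],[0,0,0],[0,0,0],[0,0,0],[0,0,0],[0,0,0],[0,0,0],[0,0,0],[0,0,0],[0,0,0]]}}

```text
t: 13.25
ee_pos: [0.472, -0.2714, 0.0541]
orientation: [3.141, -0.0, 0.001]
force: [0.0, -0.7, -1.7]
width: 0.0156
grasp_force: 60.0
```

Down another 1.5 mm to touch, open, and rise.

>>> {"op": "step_arm", "data": {"fingers": [0,0,0,0.3,0.5,0.8,1,1,1,1,1,1,1,1,1,1], "dp": [[0,0,1],[0,0,1.5],[0,0,1.5],[0,0,1.5],[0,0,1.5],[0,0,1.5],[0,0,1.5],[0,0,-20],[0,0,-60],[0,0,-100],[0,0,-150],[0,0,-196],[0,0,-196],[0,0,-196],[0,0,-196],[0,0,-196]], "twist": [[0,0,0],[0,0,0],[0,0,0],[0,0,0],[0,0,0],[0,0,0],[0,0,0],[0,0,0],[0,0,0],[0,0,0],[0,0,0],[0,0,0],[0,0,0],[0,0,0],[0,0,0],[0,0,0]]}}

```text
t: 14.85
ee_pos: [0.4713, -0.2709, 0.2472]
orientation: [-3.139, 0.0, 0.005]
force: [-0.5, -0.4, -0.1]
width: 0.0878
grasp_force: 0.0
```

```bash
cat >> h.py <<'E'
def lids(c):
    f=c["frame"]; hsv=cv2.cvtColor(f,cv2.COLOR_RGB2HSV); H,S,V=[hsv[...,i].astype(int) for i in range(3)]
    g=((H>50)&(H<75)&(S>150)).astype(np.uint8); k=cv2.convexHull(cv2.findContours(cv2.morphologyEx(g,cv2.MORPH_OPEN,np.ones((3,3))),0,2)[0][0]) if False else None
    w=(S<60)&(V>140); w[:202]=0; w[288:]=0; w[:,:102]=0; w[:,190:]=0
    return [bp(c,ce,.059)[:2] for ce,s_,l in blobs(w,100)]
E
python3 - <<'E'
from h import *
s=st(); c=camera("wrist"); orange(c,s,.054)
t=camera("top"); print(np.round(lids(t),4).tolist())
# aim above jars centre, yaw 97.5
P=totool([.46,.20,.28],s); print(P)
E
```

```text
t 14.85 p [ 471.3 -270.9  247.2] yaw -0.01 F [-0.5 -0.4 -0.1] w 0.0878 g 0.0
orange mm ((461.78253173828125, -271.86871337890625), (114.9735107421875, 15.19591999053955), 0.23253603279590607) [[404.29998779296875, -264.5], [404.29998779296875, -279.70001220703125], [519.2999877929688, -279.20001220703125], [519.2000122070312, -264.0]] [ 271  148   16  107 1532]
[[0.5205, 0.2374], [0.509, 0.3303], [0.4083, 0.3271], [0.4039, 0.2242]]
[ -11.5403867 -470.9991208  -31.7417573]
```

>>> {"op": "step_arm", "data": {"fingers": [1,1,1,1,1,1,1,1,1,1,1,1,1,1,1,1,1,1], "dp": [[-67,-495,-3],[-67,-495,-3],[-67,-495,-3],[-67,-495,-3],[-67,-495,-3],[-67,-495,-3],[-67,-495,-3],[-67,-495,-3],[-67,-495,-3],[-67,-495,-3],[-67,-495,-3],[-67,-495,-3],[-67,-495,-3],[-67,-495,-3],[-67,-495,-3],[-67,-495,-3],[-67,-495,-3],[-67,-495,-3]], "twist": [[0,0,-1.702],[0,0,-1.702],[0,0,-1.702],[0,0,-1.702],[0,0,-1.702],[0,0,-1.702],[0,0,-1.702],[0,0,-1.702],[0,0,-1.702],[0,0,-1.702],[0,0,-1.702],[0,0,-1.702],[0,0,-1.702],[0,0,-1.702],[0,0,-1.702],[0,0,-1.702],[0,0,-1.702],[0,0,-1.702]]}}

```text
t: 16.75
ee_pos: [0.405, 0.2235, 0.2527]
orientation: [2.072, 2.361, 0.0]
force: [0.4, -0.4, -0.2]
width: 0.0879
grasp_force: 0.0
```

```bash
cat >> h.py <<'E'
def wlids(c,s,z=.059):
    f=c["frame"]; hsv=cv2.cvtColor(f,cv2.COLOR_RGB2HSV); H,S,V=[hsv[...,i].astype(int) for i in range(3)]
    w=cv2.morphologyEx(((S<50)&(V>165)).astype(np.uint8),cv2.MORPH_OPEN,np.ones((3,3)))
    r=[]
    for ce,q,l in blobs(w,300):
        if q[4]<4000 and .8<q[2]/q[3]<1.25:
            g=(H[max(0,q[1]-25):q[1]+q[3]+25,max(0,q[0]-25):q[0]+q[2]+25]); X=bp(c,ce,z,s); r.append((ce.round(0).tolist(),q.tolist(),X.round(4).tolist(),totool(X,s).round(1).tolist(),((g>50)&(g<75)).mean().round(2)))
    return r
E
python3 - <<'E'
from h import *
s=st(); c=camera("wrist"); save("w4.png",c["frame"]); t=camera("top"); print(np.round(lids(t),4).tolist())
for r in wlids(c,s): print(r)
E
```

```text
t 16.75 p [405.  223.5 252.7] yaw 97.46 F [ 0.4 -0.4 -0.2] w 0.0879 g 0.0
[[0.5207, 0.2375], [0.4235, 0.3546]]
([293.0, 95.0], [274, 77, 39, 38, 1193], [0.4068, 0.3263, 0.059], [101.6, 15.0, 193.7], np.float64(0.82))
([389.0, 109.0], [372, 91, 35, 37, 1019], [0.5073, 0.3295, 0.059], [91.8, 115.1, 193.7], np.float64(0.69))
([384.0, 196.0], [368, 179, 34, 36, 953], [0.5188, 0.2366, 0.059], [-1.8, 114.5, 193.7], np.float64(0.64))
([118.0, 214.0], [86, 180, 65, 69, 2855], [0.2254, 0.1788, 0.059], [-21.0, -184.0, 193.7], np.float64(0.14))
```

View pics/w4.png

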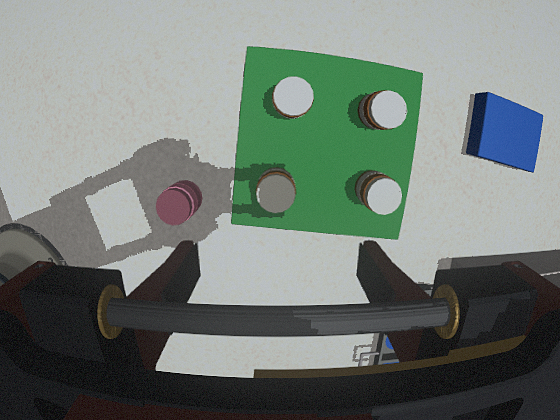

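The view shows four amber jars on the mat, with lids at (275,192), (293,95), (389,109) and (384,196). The pink one is off the mat at (179,202). I'll work out the first pick and check the wells from the earlier wrist picture.

```bash
cat >> h.py <<'E'
EY=np.radians(7.5); E0=np.array([.6882,-.0032]); U=np.array([np.cos(EY),np.sin(EY)]); Vv=np.array([-U[1],U[0]])
def well(i): return E0-.069*U+(.09-.06*i)*Vv
E
python3 - <<'E'
from h import *
s=st(); c=camera("wrist"); X=bp(c,(275.5,191),.059,s); print("jarA",X,totool([X[0],X[1],.049],s))
f=cv2.imread("pics/w3.png"); s3=dict(ee_pos=np.array([.4662,-.0336,.1993]),orientation=np.array([3.132,.208,.015]))
hsv=cv2.cvtColor(f,cv2.COLOR_BGR2HSV); H,S,V=[hsv[...,i].astype(int) for i in range(3)]
b=(H>100)&(H<125)&(S>120); b[:20]=0; b[75:]=0; b[:,:150]=0; b[:,400:]=0
for ce,q,l in sorted(blobs(b,200),key=lambda r:r[0][0]): print("disc",ce.round(1),q,bp(c,ce,.010,s3).round(4))
for i in range(4): print(well(i).round(4))
E
```

```text
t 16.85 p [405.  223.6 252.7] yaw 97.48 F [-0.5  0.4 -0.4] w 0.0876 g 0.0
jarA [0.40173794 0.22657703 0.059     ] [  3.34293661  -2.86883839 203.67635557]
disc [187.9  51.1] [ 170   33   37   37 1059] [0.6061 0.0772 0.01  ]
disc [246.   47.9] [ 227   30   39   37 1147] [0.6138 0.0178 0.01  ]
disc [306.1  47.9] [ 287   30   39   37 1145] [ 0.6215 -0.0417  0.01  ]
disc [364.3  51.4] [ 346   34   38   36 1064] [ 0.6292 -0.101   0.01  ]
[0.608 0.077]
[0.6159 0.0175]
[ 0.6237 -0.0419]
[ 0.6315 -0.1014]
```

>>> {"op": "step_arm", "data": {"fingers": [1,1,1,1,1,1,1,1,0,0,0,0,0,0,0,0,0,0], "dp": [[2,-2,50],[2,-2,100],[2,-2,145],[2,-2,175],[2,-2,195],[2,-2,203],[2,-2,203],[2,-2,203],[2,-2,203],[2,-2,203],[2,-2,203],[2,-2,203],[2,-2,203],[2,-2,203],[2,-2,203],[2,-2,203],[2,-2,203],[2,-2,203]], "twist": [[0,0,0],[0,0,0],[0,0,0],[0,0,0],[0,0,0],[0,0,0],[0,0,0],[0,0,0],[0,0,0],[0,0,0],[0,0,0],[0,0,0],[0,0,0],[0,0,0],[0,0,0],[0,0,0],[0,0,0],[0,0,0]], "newtons": 20}}

```text
t: 18.7
ee_pos: [0.4027, 0.2255, 0.0497]
orientation: [-2.071, -2.362, 0.0]
force: [-0.8, -0.1, 1.8]
width: 0.0437
grasp_force: 20.0
```

>>> {"op": "step_arm", "data": {"fingers": [0,0,0,0,0,0,0,0,0,0,0,0,0,0,0,0,0,0], "dp": [[0,0,-30],[0,0,-70],[0,0,-80],[-30,15,-80],[-75,38,-80],[-115,60,-80],[-155,80,-80],[-195,100,-80],[-235,121,-80],[-275,142,-80],[-315,162,-80],[-340,176,-80],[-350,181,-80],[-354,183,-80],[-354,183,-80],[-354,183,-80],[-354,183,-80],[-354,183,-80]], "twist": [[0,0,0],[0,0,0],[0,0,0],[0,0,0],[0,0,0],[0,0,0],[0,0,0],[0,0,0],[0,0,0],[0,0,0],[0,0,0],[0,0,0],[0,0,0],[0,0,0],[0,0,0],[0,0,0],[0,0,0],[0,0,0]]}}

```text
t: 20.5
ee_pos: [0.6302, -0.1007, 0.1301]
orientation: [2.07, 2.363, 0.001]
force: [0.4, -1.3, -0.5]
width: 0.0436
grasp_force: 20.0
```

```bash
cat >> h.py <<'E'
def towell(i):
    s=st(); w=well(i)-[.001,0]; print("to well",totool([w[0],w[1],.0567],s).round(1)); return s
E
python3 - <<'E'
from h import *
towell(3); t=camera("top"); print(np.round(lids(t),4).tolist())
E
```

```text
t 20.5 p [ 630.2 -100.7  130.1] yaw 97.58 F [ 0.4 -1.3 -0.5] w 0.0436 g 20.0
to well [-0.8  0.2 73.4]
[[0.5208, 0.2375], [0.5091, 0.3305], [0.4084, 0.3271]]
```

>>> {"op": "step_arm", "data": {"fingers": [0,0,0,0,0,0,0,0,0], "dp": [[-1,0,25],[-1,0,45],[-1,0,58],[-1,0,64],[-1,0,68],[-1,0,71],[-1,0,72.5],[-1,0,73],[-1,0,73]], "twist": [[0,0,0],[0,0,0],[0,0,0],[0,0,0],[0,0,0],[0,0,0],[0,0,0],[0,0,0],[0,0,0]]}}

```text
t: 21.45
ee_pos: [0.6308, -0.1027, 0.0572]
orientation: [2.071, 2.361, 0.001]
force: [0.2, -0.5, -0.6]
width: 0.0436
grasp_force: 20.0
```

>>> {"op": "step_arm", "data": {"fingers": [0,0,0], "dp": [[0,0,0.7],[0,0,1.4],[0,0,1.4]], "twist": [[0,0,0],[0,0,0],[0,0,0]]}}

```text
t: 21.75
ee_pos: [0.6308, -0.1027, 0.0567]
orientation: [2.07, 2.361, 0.001]
force: [-2.3, 1.5, 5.1]
width: 0.0436
grasp_force: 20.0
```

>>> {"op": "step_arm", "data": {"fingers": [0.6,0.8,1,1,1,1,1,1,1,1,1,1,1,1,1,1,1,1,1], "dp": [[0,0,0],[0,0,0],[0,0,0],[0,0,0],[0,0,-20],[0,0,-60],[0,0,-90],[30,-6,-95],[70,-14,-95],[110,-21,-95],[150,-28,-95],[195,-36,-95],[240,-45,-95],[285,-53,-95],[325,-61,-95],[346,-65,-95],[351,-65.5,-95],[351,-65.5,-95],[351,-65.5,-95]], "twist": [[0,0,0],[0,0,0],[0,0,0],[0,0,0],[0,0,0],[0,0,0],[0,0,0],[0,0,0],[0,0,0],[0,0,0],[0,0,0],[0,0,0],[0,0,0],[0,0,0],[0,0,0],[0,0,0],[0,0,0],[0,0,0],[0,0,0]]}}

```text
t: 23.65
ee_pos: [0.5202, 0.2358, 0.1501]
orientation: [2.072, 2.361, -0.001]
force: [-0.6, -0.7, 0.2]
width: 0.088
grasp_force: 0.0
```

```bash
python3 - <<'E'
from h import *
s=st(); t=camera("top"); c=camera("wrist"); print(np.round(lids(t),4).tolist()); print(totool([.520,.237,.049],s).round(1))
save("mix1.png",np.hstack([cv2.resize(c["frame"],(400,300)),cv2.resize(t["frame"][90:300,90:370],(400,300))]))
for r in wlids(c,s): print(r)
E
```

```text
t 23.65 p [520.2 235.8 150.1] yaw 97.45 F [-0.6 -0.7  0.2] w 0.088 g 0.0
[[0.5011, 0.2632], [0.3891, 0.2294], [0.4084, 0.3271]]
[  1.3  -0.  101.1]
([141.0, 85.0], [118, 59, 48, 53, 2003], [0.4072, 0.3266, 0.059], [104.8, -100.2, 91.1], np.float64(0.7))
([278.0, 91.0], [249, 63, 58, 57, 2539], [0.5074, 0.3298, 0.059], [95.0, -0.5, 91.1], np.float64(0.76))
([91.0, 236.0], [55, 190, 80, 79, 3248], [0.3654, 0.2031, 0.059], [-12.2, -157.8, 91.1], np.float64(0.37))
([269.0, 228.0], [251, 211, 35, 36, 1035], [0.5137, 0.2313, 0.059], [-3.5, -7.0, 91.1], np.float64(0.68))
```

View pics/mix1.png

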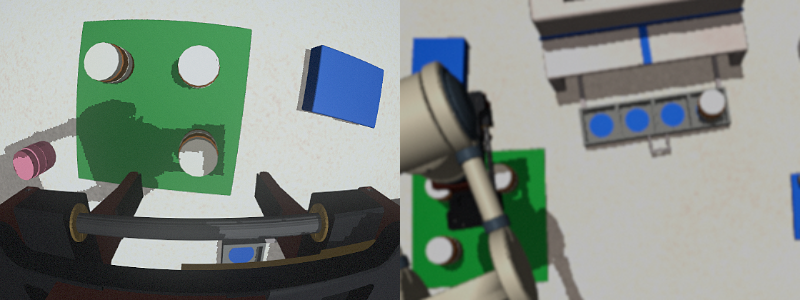

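Left half: jar D sits under the fingers at (198,155). Right half: the first jar stands in the right-hand well at (711,102). I'll pick jar D.

>>> {"op": "step_arm", "data": {"fingers": [1,1,1,1,1,0,0,0,0,0,0,0,0,0,0], "dp": [[1,0,40],[1,0,75],[1,0,95],[1,0,101],[1,0,101],[1,0,101],[1,0,101],[1,0,101],[1,0,101],[1,0,101],[1,0,101],[1,0,101],[1,0,101],[1,0,101],[1,0,101]], "twist": [[0,0,0],[0,0,0],[0,0,0],[0,0,0],[0,0,0],[0,0,0],[0,0,0],[0,0,0],[0,0,0],[0,0,0],[0,0,0],[0,0,0],[0,0,0],[0,0,0],[0,0,0]]}}

```text
t: 25.25
ee_pos: [0.5196, 0.2379, 0.0494]
orientation: [-2.071, -2.362, -0.0]
force: [-1.1, 0.3, 2.0]
width: 0.0436
grasp_force: 20.0
```

>>> {"op": "step_arm", "data": {"fingers": [0,0,0,0,0,0,0,0,0,0,0,0,0,0,0], "dp": [[0,0,-30],[0,0,-70],[0,0,-80],[-30,7,-80],[-70,16,-80],[-110,25,-80],[-150,34,-80],[-190,43,-80],[-230,52,-80],[-265,60,-80],[-283,64,-80],[-291,66,-80],[-291,66,-80],[-291,66,-80],[-291,66,-80]], "twist": [[0,0,0],[0,0,0],[0,0,0],[0,0,0],[0,0,0],[0,0,0],[0,0,0],[0,0,0],[0,0,0],[0,0,0],[0,0,0],[0,0,0],[0,0,0],[0,0,0],[0,0,0]]}}

```text
t: 26.75
ee_pos: [0.6228, -0.0405, 0.1293]
orientation: [-2.069, -2.364, -0.001]
force: [0.6, 0.5, -1.4]
width: 0.044
grasp_force: 20.0
```

```bash
python3 - <<'E'
from h import *
towell(2); t=camera("top"); print(np.round(lids(t),4).tolist())
E
```

```text
t 26.75 p [622.8 -40.5 129.3] yaw 97.6 F [ 0.6  0.5 -1.4] w 0.044 g 20.0
to well [-1.4 -0.3 72.6]
[[0.5091, 0.3304], [0.4085, 0.3272]]
```

>>> {"op": "step_arm", "data": {"fingers": [0,0,0,0,0,0,0,0,0,0], "dp": [[-1,0,25],[-1,0,45],[-1,0,58],[-1,0,64],[-1,0,68],[-1,0,71],[-1,0,72],[-1,0,72.8],[-1,0,73.4],[-1,0,73.4]], "twist": [[0,0,0],[0,0,0],[0,0,0],[0,0,0],[0,0,0],[0,0,0],[0,0,0],[0,0,0],[0,0,0],[0,0,0]]}}

```text
t: 27.8
ee_pos: [0.6235, -0.0431, 0.0565]
orientation: [2.071, 2.361, 0.001]
force: [0.0, -0.4, 0.1]
width: 0.0436
grasp_force: 20.0
```

>>> {"op": "step_arm", "data": {"fingers": [0,0,0], "dp": [[0,0,0.5],[0,0,1],[0,0,1]], "twist": [[0,0,0],[0,0,0],[0,0,0]]}}

```text
t: 28.1
ee_pos: [0.6235, -0.0431, 0.0564]
orientation: [2.07, 2.361, 0.001]
force: [-1.8, -0.4, 5.5]
width: 0.0435
grasp_force: 20.0
```

>>> {"op": "step_arm", "data": {"fingers": [0.6,0.8,1,1,1,1,1,1,1,1,1,1,1,1,1,1,1,1,1,1], "dp": [[0,0,0],[0,0,0],[0,0,0],[0,0,0],[0,0,-20],[0,0,-60],[0,0,-90],[30,-5,-95],[70,-12,-95],[110,-18,-95],[150,-25,-95],[195,-33,-95],[240,-41,-95],[285,-48,-95],[330,-56,-95],[365,-62,-95],[380,-65,-95],[385,-65.5,-95],[385,-65.5,-95],[385,-65.5,-95]], "twist": [[0,0,0],[0,0,0],[0,0,0],[0,0,0],[0,0,0],[0,0,0],[0,0,0],[0,0,0],[0,0,0],[0,0,0],[0,0,0],[0,0,0],[0,0,0],[0,0,0],[0,0,0],[0,0,0],[0,0,0],[0,0,0],[0,0,0],[0,0,0]]}}

```text
t: 30.1
ee_pos: [0.5086, 0.3287, 0.1498]
orientation: [2.073, 2.36, -0.001]
force: [-0.4, 0.1, 0.3]
width: 0.0882
grasp_force: 0.0
```

```bash
cat > j.py <<'E'
from h import *
import sys
x,y=float(sys.argv[1]),float(sys.argv[2])
s=st(); c=camera("wrist"); save(sys.argv[3],c["frame"]); print(totool([x,y,.049],s).round(1))
p=proj(c,[x,y,.059],s); print("lid expected px",p)
q=c["frame"]; u,v=int(p[0]),int(p[1]); print("lid px colours",[q[v+dy,u+dx].tolist() for dx,dy in((0,0),(-30,0),(30,0),(0,-30),(0,30))])
E
python3 j.py .5083 .330 w5.png
```

```text
t 30.1 p [508.6 328.7 149.8] yaw 97.42 F [-0.4  0.1  0.3] w 0.0882 g 0.0
[  1.4  -0.2 100.8]
lid expected px [278.18739929 221.62195192]
lid px colours [[199, 205, 203], [59, 141, 77], [48, 94, 59], [137, 93, 57], [67, 142, 84]]
```

View pics/w5.png

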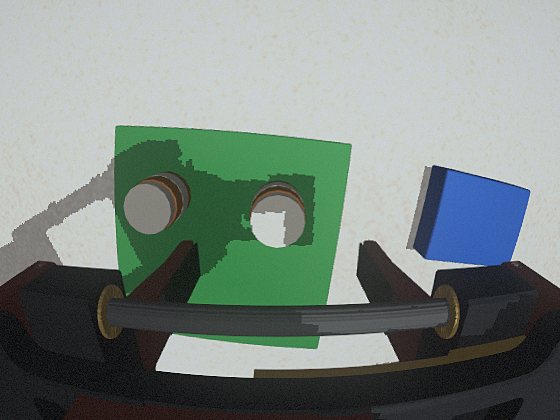

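Jar B's lid is at (278,221), right where expected between the fingers, and the slide box is clear to the right. I'll pick it.

>>> {"op": "step_arm", "data": {"fingers": [1,1,1,1,1,0,0,0,0,0,0,0,0,0,0], "dp": [[1,0,40],[1,0,75],[1,0,95],[1,0,101],[1,0,101],[1,0,101],[1,0,101],[1,0,101],[1,0,101],[1,0,101],[1,0,101],[1,0,101],[1,0,101],[1,0,101],[1,0,101]], "twist": [[0,0,0],[0,0,0],[0,0,0],[0,0,0],[0,0,0],[0,0,0],[0,0,0],[0,0,0],[0,0,0],[0,0,0],[0,0,0],[0,0,0],[0,0,0],[0,0,0],[0,0,0]]}}

```text
t: 31.65
ee_pos: [0.5078, 0.3312, 0.049]
orientation: [-2.071, -2.362, -0.0]
force: [-0.4, 0.5, 1.7]
width: 0.0438
grasp_force: 20.0
```

>>> {"op": "step_arm", "data": {"fingers": [0,0,0,0,0,0,0,0,0,0,0,0,0,0,0,0], "dp": [[0,0,-30],[0,0,-70],[0,0,-80],[-30,6,-80],[-70,14,-80],[-110,22,-80],[-150,30,-80],[-190,38,-80],[-230,46,-80],[-270,54,-80],[-305,61,-80],[-320,64,-80],[-326,65,-80],[-326,65,-80],[-326,65,-80],[-326,65,-80]], "twist": [[0,0,0],[0,0,0],[0,0,0],[0,0,0],[0,0,0],[0,0,0],[0,0,0],[0,0,0],[0,0,0],[0,0,0],[0,0,0],[0,0,0],[0,0,0],[0,0,0],[0,0,0],[0,0,0]]}}

```text
t: 33.25
ee_pos: [0.6146, 0.0179, 0.1288]
orientation: [-2.069, -2.364, -0.0]
force: [0.2, -0.8, -0.6]
width: 0.0435
grasp_force: 20.0
```

```bash
python3 - <<'E'
from h import *
towell(1); t=camera("top"); print(np.round(lids(t),4).tolist())
E
```

```text
t 33.25 p [614.6  17.9 128.8] yaw 97.61 F [ 0.2 -0.8 -0.6] w 0.0435 g 20.0
to well [-0.4  0.2 72.1]
[[0.4084, 0.3272]]
```

>>> {"op": "step_arm", "data": {"fingers": [0,0,0,0,0,0,0,0,0,0,0], "dp": [[0,0,25],[0,0,45],[0,0,58],[0,0,64],[0,0,68],[0,0,71],[0,0,72],[0,0,72.8],[0,0,73.4],[0,0,74],[0,0,74]], "twist": [[0,0,0],[0,0,0],[0,0,0],[0,0,0],[0,0,0],[0,0,0],[0,0,0],[0,0,0],[0,0,0],[0,0,0],[0,0,0]]}}

```text
t: 34.4
ee_pos: [0.6152, 0.0163, 0.056]
orientation: [2.071, 2.361, 0.001]
force: [-1.8, 0.0, 4.6]
width: 0.0439
grasp_force: 20.0
```

>>> {"op": "step_arm", "data": {"fingers": [0.6,0.8,1,1,1,1,1,1,1,1,1,1,1,1,1,1,1,1,1,1], "dp": [[0,0,0],[0,0,0],[0,0,0],[0,0,0],[0,0,-20],[0,0,-60],[0,0,-90],[30,-15,-95],[65,-32,-95],[100,-49,-95],[135,-66,-95],[170,-84,-95],[210,-104,-95],[250,-123,-95],[290,-143,-95],[318,-157,-95],[330,-163,-95],[335,-165,-95],[335,-165,-95],[335,-165,-95]], "twist": [[0,0,0],[0,0,0],[0,0,0],[0,0,0],[0,0,0],[0,0,0],[0,0,0],[0,0,0],[0,0,0],[0,0,0],[0,0,0],[0,0,0],[0,0,0],[0,0,0],[0,0,0],[0,0,0],[0,0,0],[0,0,0],[0,0,0],[0,0,0]]}}

```text
t: 36.4
ee_pos: [0.4083, 0.326, 0.1497]
orientation: [2.072, 2.36, -0.001]
force: [-0.2, 1.1, -0.1]
width: 0.0882
grasp_force: 0.0
```

```bash
python3 j.py .4076 .327 w6.png
```

```text
t 36.4 p [408.3 326.  149.7] yaw 97.43 F [-0.2  1.1 -0.1] w 0.0882 g 0.0
[  1.1  -0.5 100.7]
lid expected px [277.708147   221.98651171]
lid px colours [[193, 196, 195], [43, 83, 47], [49, 87, 55], [111, 79, 49], [60, 137, 77]]
```

Pixel colours show the white lid at the expected spot with green mat around it, so I'll pick it.

>>> {"op": "step_arm", "data": {"fingers": [1,1,1,1,1,0,0,0,0,0,0,0,0,0,0], "dp": [[0,0,40],[0,0,75],[0,0,95],[0,0,101],[0,0,101],[0,0,101],[0,0,101],[0,0,101],[0,0,101],[0,0,101],[0,0,101],[0,0,101],[0,0,101],[0,0,101],[0,0,101]], "twist": [[0,0,0],[0,0,0],[0,0,0],[0,0,0],[0,0,0],[0,0,0],[0,0,0],[0,0,0],[0,0,0],[0,0,0],[0,0,0],[0,0,0],[0,0,0],[0,0,0],[0,0,0]]}}

```text
t: 37.95
ee_pos: [0.4075, 0.327, 0.049]
orientation: [-2.071, -2.362, -0.0]
force: [-0.5, -0.3, 2.8]
width: 0.0437
grasp_force: 20.0
```

>>> {"op": "step_arm", "data": {"fingers": [0,0,0,0,0,0,0,0,0,0,0,0,0,0,0,0], "dp": [[0,0,-30],[0,0,-70],[0,0,-80],[-25,15,-80],[-60,36,-80],[-95,57,-80],[-130,78,-80],[-165,100,-80],[-200,121,-80],[-235,142,-80],[-260,157,-80],[-270,163,-80],[-274,165,-80],[-274,165,-80],[-274,165,-80],[-274,165,-80]], "twist": [[0,0,0],[0,0,0],[0,0,0],[0,0,0],[0,0,0],[0,0,0],[0,0,0],[0,0,0],[0,0,0],[0,0,0],[0,0,0],[0,0,0],[0,0,0],[0,0,0],[0,0,0],[0,0,0]]}}

```text
t: 39.55
ee_pos: [0.6064, 0.0781, 0.129]
orientation: [-2.069, -2.364, -0.0]
force: [-1.2, 0.9, -1.1]
width: 0.0435
grasp_force: 20.0
```

```bash
python3 - <<'E'
from h import *
towell(0)
E
```

```text
t 39.55 p [606.4  78.1 129. ] yaw 97.6 F [-1.2  0.9 -1.1] w 0.0435 g 20.0
to well [-1.2  0.5 72.3]
```

>>> {"op": "step_arm", "data": {"fingers": [0,0,0,0,0,0,0,0,0,0,0], "dp": [[0,0,25],[0,0,45],[0,0,58],[0,0,64],[0,0,68],[0,0,71],[0,0,72],[0,0,72.8],[0,0,73.4],[0,0,74],[0,0,74]], "twist": [[0,0,0],[0,0,0],[0,0,0],[0,0,0],[0,0,0],[0,0,0],[0,0,0],[0,0,0],[0,0,0],[0,0,0],[0,0,0]]}}

```text
t: 40.65
ee_pos: [0.6072, 0.0768, 0.056]
orientation: [2.071, 2.361, 0.001]
force: [-1.6, -1.0, 5.4]
width: 0.0439
grasp_force: 20.0
```

>>> {"op": "step_arm", "data": {"fingers": [0.6,0.8,1,1,1,1,1,1,1,1], "dp": [[0,0,0],[0,0,0],[0,0,0],[0,0,0],[0,0,-20],[0,0,-60],[0,0,-110],[0,0,-150],[0,0,-190],[0,0,-190]], "twist": [[0,0,0],[0,0,0],[0,0,0],[0,0,0],[0,0,0],[0,0,0],[0,0,0],[0,0,0],[0,0,0],[0,0,0]]}}

```text
t: 41.65
ee_pos: [0.6086, 0.077, 0.2528]
orientation: [2.066, 2.356, 0.013]
force: [0.2, -0.5, 0.6]
width: 0.0878
grasp_force: 0.0
```

>>> {"op": "step_arm", "data": {"fingers": [1,1,1,1,1,1,1,1,1,1,1,1,1,1,1,1], "dp": [[-328,-179,0],[-328,-179,0],[-328,-179,0],[-328,-179,0],[-328,-179,0],[-328,-179,0],[-328,-179,0],[-328,-179,0],[-328,-179,0],[-328,-179,0],[-328,-179,0],[-328,-179,0],[-328,-179,0],[-328,-179,0],[-328,-179,0],[-328,-179,0]], "twist": [[0,0,1.702],[0,0,1.702],[0,0,1.702],[0,0,1.702],[0,0,1.702],[0,0,1.702],[0,0,1.702],[0,0,1.702],[0,0,1.702],[0,0,1.702],[0,0,1.702],[0,0,1.702],[0,0,1.702],[0,0,1.702],[0,0,1.702],[0,0,1.702]]}}

```text
t: 43.25
ee_pos: [0.4722, -0.2717, 0.2447]
orientation: [-3.142, -0.001, 0.0]
force: [0.4, 1.0, -0.5]
width: 0.088
grasp_force: 0.0
```

```bash
python3 - <<'E'
from h import *
s=st(); c=camera("wrist"); r=orange(c,s,.054); t=camera("top"); d=camera("scene"); print(np.round(lids(t),4).tolist())
print(totool([.4722,-.2715,.0526],s).round(1))
save("mix2.png",np.vstack([cv2.resize(t["frame"][90:210,170:350],(540,360)),cv2.resize(c["frame"],(540,405))[:230]]))
E
```

```text
t 43.25 p [ 472.2 -271.7  244.7] yaw 0.03 F [ 0.4  1.  -0.5] w 0.088 g 0.0
orange mm ((463.4390563964844, -272.3212890625), (14.825055122375488, 112.96464538574219), 89.68988037109375) [[406.8999938964844, -279.3999938964844], [519.9000244140625, -280.0], [520.0, -265.20001220703125], [407.0, -264.6000061035156]] [ 271  149   15  106 1527]
[]
[ -0.   -0.2 192.1]
```

View pics/mix2.png

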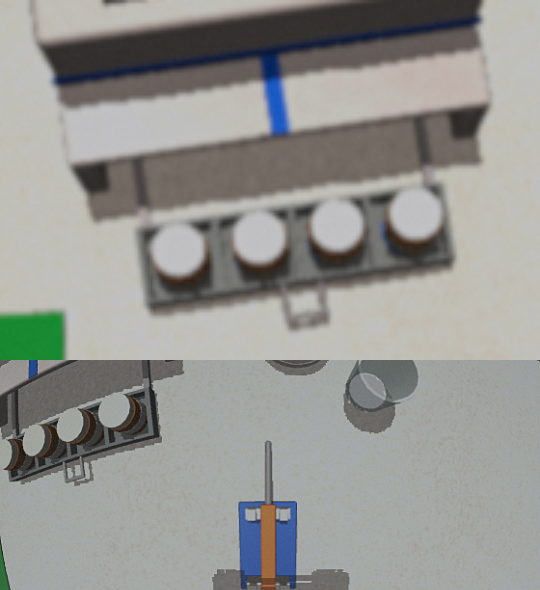

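All four jars stand in their wells, the eye is at about (305,305) in the upper half, and the rod lies in the rest as before. I'll grasp the rod.

>>> {"op": "step_arm", "data": {"fingers": [1,1,1,1,1,1,1,0,0,0,0,0,0,0,0,0,0], "dp": [[0,0,50],[0,0,100],[0,0,140],[0,0,170],[0,0,188],[0,0,192],[0,0,192],[0,0,192],[0,0,192],[0,0,192],[0,0,192],[0,0,192],[0,0,192],[0,0,192],[0,0,192],[0,0,192],[0,0,192]], "twist": [[0,0,0],[0,0,0],[0,0,0],[0,0,0],[0,0,0],[0,0,0],[0,0,0],[0,0,0],[0,0,0],[0,0,0],[0,0,0],[0,0,0],[0,0,0],[0,0,0],[0,0,0],[0,0,0],[0,0,0]], "newtons": 60}}

```text
t: 45.1
ee_pos: [0.4722, -0.2717, 0.0528]
orientation: [-3.142, 0.0, 0.0]
force: [-0.3, 0.3, -0.2]
width: 0.0153
grasp_force: 60.0
```

>>> {"op": "step_arm", "data": {"fingers": [0,0,0,0,0,0,0,0,0,0,0,0,0,0,0], "dp": [[0,0,-20],[0,0,-60],[0,0,-100],[-1,-40,-100],[-2,-80,-100],[-4,-120,-100],[-5,-160,-100],[-6,-200,-100],[-7,-225,-100],[-7,-238,-100],[-7,-238,-100],[-7,-238,-100],[-7,-238,-100],[-7,-238,-100],[-7,-238,-100]], "twist": [[0,0,0],[0,0,0],[0,0,0],[0,0,0],[0,0,-0.06],[0,0,-0.132],[0,0,-0.132],[0,0,-0.132],[0,0,-0.132],[0,0,-0.132],[0,0,-0.132],[0,0,-0.132],[0,0,-0.132],[0,0,-0.132],[0,0,-0.132]]}}

```text
t: 46.6
ee_pos: [0.4653, -0.0345, 0.1527]
orientation: [3.135, 0.205, -0.0]
force: [0.3, 0.2, -1.6]
width: 0.0158
grasp_force: 60.0
```

```bash
python3 - <<'E'
from h import *
s=st(); c=camera("wrist"); print(totool([.465,-.0335,.0428],s).round(1)); save("w7.png",c["frame"][:300])
e=E0+(.038-.15)*U; X=s["ee_pos"]+Ro.from_rotvec(s["orientation"]).as_matrix()@np.array([.1133,0,.0346]); print("hook - eye analyser",(X[:2]-e)@U,(X[:2]-e)@Vv, proj(c,[*e,.02],s))
E
```

```text
t 46.6 p [465.3 -34.5 152.7] yaw 7.47 F [ 0.3  0.2 -1.6] w 0.0158 g 60.0
[-1.000e-01 -1.100e+00  1.099e+02]
hook - eye analyser 0.0002112523492599461 -0.0020411805675431293 [274.73180509  75.41961812]
```

View pics/w7.png

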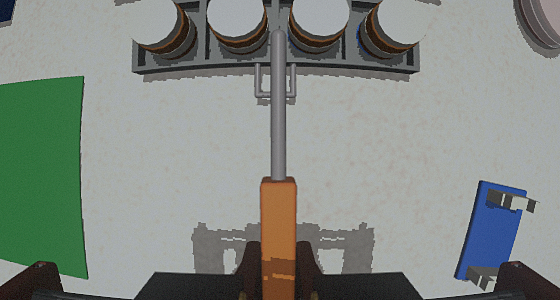

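The eye at (275,80) is centred under the shaft. I'll lower in and start pushing.

>>> {"op": "step_arm", "data": {"fingers": [0,0,0,0,0,0,0,0,0], "dp": [[0,-1.5,30],[0,-1.5,60],[0,-1.5,75],[0,-1.5,85],[0,-1.5,93],[0,-1.5,101],[0,-1.5,108],[0,-1.5,110],[0,-1.5,110]], "twist": [[0,0,0],[0,0,0],[0,0,0],[0,0,0],[0,0,0],[0,0,0],[0,0,0],[0,0,0],[0,0,0]]}}

```text
t: 47.55
ee_pos: [0.4651, -0.0322, 0.0428]
orientation: [-3.135, -0.207, 0.0]
force: [-0.2, -0.1, -1.8]
width: 0.0158
grasp_force: 60.0
```

>>> {"op": "step_arm", "data": {"fingers": [0,0,0,0,0,0,0,0,0,0,0,0], "dp": [[2,0,0],[4,0,0],[6,0,0],[8,0,0],[10,0,0],[13,0,0],[17,0,0],[22,0,0],[28,0,0],[34,0,0],[40,0,0],[46,0,0]], "twist": [[0,0,0],[0,0,0],[0,0,0],[0,0,0],[0,0,0],[0,0,0],[0,0,0],[0,0,0],[0,0,0],[0,0,0],[0,0,0],[0,0,0]]}}

```text
t: 48.75
ee_pos: [0.5113, -0.0261, 0.0428]
orientation: [3.135, 0.207, -0.0]
force: [-3.3, -1.0, 0.9]
width: 0.0157
grasp_force: 60.0
```

>>> {"op": "step_arm", "data": {"fingers": [0,0,0,0,0,0,0,0,0,0,0,0,0,0,0,0,0,0,0,0], "dp": [[6,0,0],[12,0,0],[18,0,0],[24,0,0],[30,0,0],[36,0,0],[42,0,0],[48,0,0],[54,0,0],[60,0,0],[66,0,0],[72,0,0],[78,0,0],[84,0,0],[90,0,0],[95,0,0],[99,0,0],[102,0,0],[104,0,0],[105,0,0]], "twist": [[0,0,0],[0,0,0],[0,0,0],[0,0,0],[0,0,0],[0,0,0],[0,0,0],[0,0,0],[0,0,0],[0,0,0],[0,0,0],[0,0,0],[0,0,0],[0,0,0],[0,0,0],[0,0,0],[0,0,0],[0,0,0],[0,0,0],[0,0,0]]}}

```text
t: 50.75
ee_pos: [0.6149, -0.0123, 0.0428]
orientation: [-3.135, -0.207, -0.0]
force: [-1.6, -0.8, -0.8]
width: 0.0155
grasp_force: 60.0
```

>>> {"op": "step_arm", "data": {"fingers": [0,0,0,0,0], "dp": [[1,0,0],[2,0,0],[3,0,0],[4,0,0],[4,0,0]], "twist": [[0,0,0],[0,0,0],[0,0,0],[0,0,0],[0,0,0]]}}

```text
t: 51.25
ee_pos: [0.6189, -0.0118, 0.0428]
orientation: [-3.135, -0.207, -0.0]
force: [-1.8, -1.9, -0.5]
width: 0.0154
grasp_force: 60.0
```

>>> {"op": "step_arm", "data": {"fingers": [0,0,0,0,0], "dp": [[1,0,0],[2,0,0],[3,0,0],[3.5,0,0],[3.5,0,0]], "twist": [[0,0,0],[0,0,0],[0,0,0],[0,0,0],[0,0,0]]}}

```text
t: 51.75
ee_pos: [0.6219, -0.0114, 0.0428]
orientation: [-3.135, -0.207, 0.001]
force: [-4.4, -0.9, 0.5]
width: 0.016
grasp_force: 60.0
```

>>> {"op": "step_arm", "data": {"fingers": [0,0,0], "dp": [[0.7,0,0],[1.5,0,0],[1.5,0,0]], "twist": [[0,0,0],[0,0,0],[0,0,0]]}}

```text
t: 52.05
ee_pos: [0.6221, -0.0114, 0.0427]
orientation: [3.135, 0.207, -0.007]
force: [-11.3, -1.8, 3.8]
width: 0.0157
grasp_force: 60.0
```

>>> {"op": "step_arm", "data": {"fingers": [0,0,0,0,0,0,0,0,0,0,0,0,0,0,0,0,0], "dp": [[-4,0,0],[-8,0,0],[-10,0,0],[-10,0,0],[-10,0,-10],[-10,0,-20],[-10,0,-28],[-10,0,-28],[-30,0,-28],[-60,0,-28],[-90,0,-28],[-110,0,-28],[-120,0,-60],[-125,0,-100],[-125,0,-140],[-125,0,-150],[-125,0,-150]], "twist": [[0,0,0],[0,0,0],[0,0,0],[0,0,0],[0,0,0],[0,0,0],[0,0,0],[0,0,0],[0,0,0],[0,0,0],[0,0,0],[0,0,0],[0,0,0],[0,0,0],[0,0,0],[0,0,0],[0,0,0]]}}

```text
t: 53.75
ee_pos: [0.5007, -0.0277, 0.1949]
orientation: [3.134, 0.207, 0.007]
force: [-0.1, -0.2, -1.8]
width: 0.0157
grasp_force: 60.0
```

```bash
python3 - <<'E'
from h import *
s=st(); print(totool([.4722,-.2715,.1926],s).round(1)); d=camera("scene"); c=camera("top")
save("mix3.png",np.hstack([cv2.resize(c["frame"][80:200,170:350],(400,267)),cv2.resize(d["frame"][120:280,80:320],(400,267))]))
E
```

```text
t 53.75 p [500.7 -27.7 194.9] yaw 7.55 F [-0.1 -0.2 -1.8] w 0.0157 g 60.0
[-60.3 237.9   2.3]
```

View pics/mix3.png

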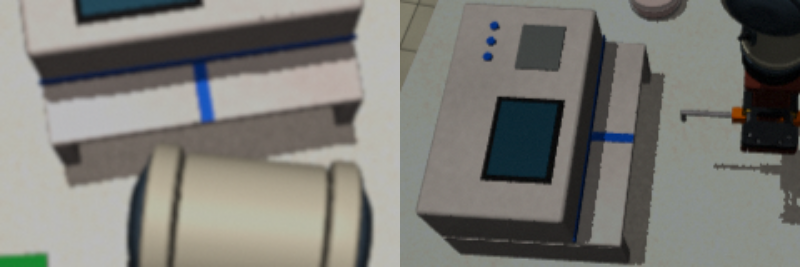

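The tray is home and out of sight under the ledge, and the rod is free. I'm returning it to the rest.

>>> {"op": "step_arm", "data": {"fingers": [0,0,0,0,0,0,0,0,0,0,0,0], "dp": [[-10,40,0],[-20,80,0],[-30,120,0],[-40,160,0],[-50,200,0],[-57,225,2],[-60,238,2],[-60,238,2],[-60,238,2],[-60,238,2],[-60,238,2],[-60,238,2]], "twist": [[0,0,0.06],[0,0,0.132],[0,0,0.132],[0,0,0.132],[0,0,0.132],[0,0,0.132],[0,0,0.132],[0,0,0.132],[0,0,0.132],[0,0,0.132],[0,0,0.132],[0,0,0.132]]}}

```text
t: 55.05
ee_pos: [0.472, -0.2706, 0.1911]
orientation: [3.141, 0.002, 0.001]
force: [0.3, 0.2, -0.8]
width: 0.0157
grasp_force: 60.0
```

```bash
python3 - <<'E'
from h import *
s=st(); print(s["orientation"],totool([.4722,-.2715,.0528],s).round(1))
E
```

```text
t 55.05 p [ 472.  -270.6  191.1] yaw 0.07 F [ 0.3  0.2 -0.8] w 0.0157 g 60.0
[3.14141928e+00 1.89140315e-03 7.80976842e-04] [  0.2   0.9 138.3]
```

>>> {"op": "step_arm", "data": {"fingers": [0,0,0,0,0,0,0,0,0,0], "dp": [[0,0.5,40],[0,0.5,80],[0,0.5,105],[0,0.5,118],[0,0.5,126],[0,0.5,131],[0,0.5,134],[0,0.5,136],[0,0.5,137],[0,0.5,137]], "twist": [[0,0,0],[0,0,0],[0,0,0],[0,0,0],[0,0,0],[0,0,0],[0,0,0],[0,0,0],[0,0,0],[0,0,0]]}}

```text
t: 56.05
ee_pos: [0.4718, -0.2721, 0.0543]
orientation: [3.141, -0.0, 0.001]
force: [0.4, 0.3, 0.1]
width: 0.0159
grasp_force: 60.0
```

>>> {"op": "step_arm", "data": {"fingers": [0,0,0], "dp": [[0,0,0.7],[0,0,1.2],[0,0,1.2]], "twist": [[0,0,0],[0,0,0],[0,0,0]]}}

```text
t: 56.35
ee_pos: [0.4717, -0.272, 0.0527]
orientation: [3.141, -0.0, 0.0]
force: [0.4, -0.2, -1.3]
width: 0.0151
grasp_force: 60.0
```

>>> {"op": "step_arm", "data": {"fingers": [0,0.3,0.5,0.8,1,1,1,1,1,1,1,1,1,1,1], "dp": [[0,0,0.5],[0,0,0.5],[0,0,0.5],[0,0,0.5],[0,0,0.5],[0,0,0.5],[0,0,-20],[0,0,-60],[0,0,-100],[0,0,-150],[-60,0,-196],[-60,0,-196],[-60,0,-196],[-60,0,-196],[-60,0,-196]], "twist": [[0,0,0],[0,0,0],[0,0,0],[0,0,0],[0,0,0],[0,0,0],[0,0,0],[0,0,0],[0,0,0],[0,0,0],[0,0,0],[0,0,0],[0,0,0],[0,0,0],[0,0,0]]}}

```text
t: 57.85
ee_pos: [0.4119, -0.2716, 0.2468]
orientation: [-3.14, -0.0, 0.003]
force: [0.2, -0.3, 0.3]
width: 0.0881
grasp_force: 0.0
```

```bash
python3 - <<'E'
from h import *
s=st(); c=camera("wrist"); t=camera("top"); orange(c,s,.054)
save("fin.png",np.vstack([cv2.resize(c["frame"][:260],(560,260)),cv2.resize(t["frame"][:300],(560,300))]))
E
```

```text
t 57.85 p [ 411.9 -271.6  246.8] yaw 0.01 F [ 0.2 -0.3  0.3] w 0.0881 g 0.0
orange mm ((458.8126525878906, -272.3936767578125), (15.369086265563965, 118.51976013183594), 89.98626708984375) [[399.6000061035156, -280.1000061035156], [518.0999755859375, -280.1000061035156], [518.0999755859375, -264.70001220703125], [399.6000061035156, -264.70001220703125]] [ 271   91   16  116 1711]
```

View pics/fin.png

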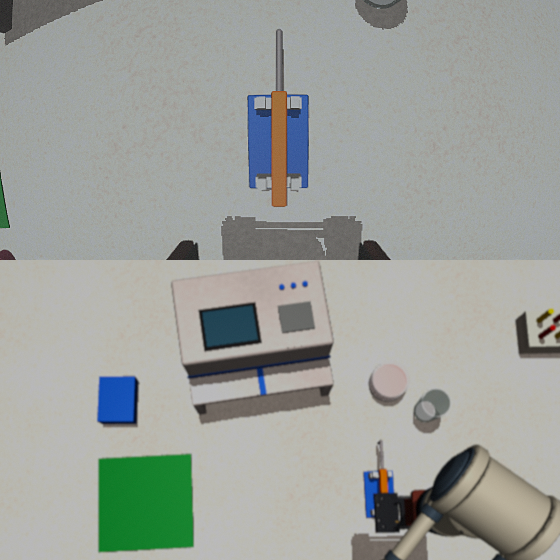

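The rod lies level in both forks with its hook towards +x. The tray is home with the jars, the mat is empty and the bystanders are where they started.

```bash
python3 -c "from cell import *; print(job_done())"
```

```text
the job is handed in; nothing more can be done
None
```

The job is handed in: all four amber jars stand in the tray, the tray is pushed fully home, and the rod is back in its rest with the hook end as it was; I also used the rest when laying the rod aside between the pull and the push.

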